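Spacer on, air sleeve poised above the damper shaft

ROBOT

A 6-joint arm with a two-finger parallel gripper is mounted at the origin on the work surface. World frame = base frame: x ahead of the robot, y to its left, z up, the work surface at z = 0. Lengths are in mm, angles in rad, forces in N, time in s.
With the tool pointing down it reaches from about 425 to 1125 mm from the base axis. Payload 14.9 kg.
Tool frame: the origin (TCP) lies at the very end of the fingers, on their centre line; the grasp point (between the pads) lies 19 mm behind it; z points along the fingers, y is the line along which they close (so a half turn about z gives the same grasp; the last joint's range is limited). The gripper opens to 91 mm and grips with 3 to 60 N. Pads are 32 mm wide; open, the fingers measure 118 mm over their backs; the gripper's body (76 mm by 178 mm) begins 60 mm behind the grasp point.
Start: joints at [-1.162, 0.379, 1.734, -0, 1.028, -0.033], TCP at [299.295, -632.804, 184.832] pointing down, gripper open.
Joint ranges: [-2.77, 2.77], [-0.74, 2.19], [0, 2.66], [-1.06, 4.2], [0.31, 2.87], [-3.08, 3.08]. Speed limits (rad/s): [1.89, 1.89, 2.39, 3.14, 3.14, 3.14].

INTERFACE

Orientations are given as a rotation vector (axis times angle).
In Python, from bench import robot gives the robot as it stands.
- The arm moves only by the shell command python3 -m creep 'ROWS' [FORCE]. ROWS is JSON, a list that holds one entry, the list of rows, each a list of 7 numbers: the turn, a rotation vector about the tool's x, y, z in degrees, then the shift along the tool's x, y, z in cm, then the opening, from 0 (shut) to 1 (fully open). A call has 1 to 20 rows; each row is the pose to reach, as a shift and turn from the pose commanded when the call began, along the tool's axes at that moment; what a row does not reach only later rows make up. A row lasts 1/8 s, in which the tool goes at most 62.5 mm and 10.7 degrees, less where a joint would pass 70% of its speed; a pose out of reach is approached as far as the arm can. A call with a gripper value outside its range is refused whole. The fingers move at their own pace and stop on an object; FORCE is the grip in N (left out, the last holds). Time passes only in rows, so rows that repeat a pose let the fingers close. It gives the time, the measured TCP pose, the force, the opening and the grip force at its end, in the units of the state.
- robot.read_state(): the state, without advancing time (a new reading comes with each control period).
- robot.snapshot(name): name is "scene" or "top"; returns the picture (400x640x3 uint8, red, green, blue); there is no depth.
- robot.camera_model(name): a dict with "fovy" (degrees; the focal length in pixels is half the picture's height over the tangent of half this angle, whatever the lens; pixels are square), "cx", "cy" (the principal point, pixels), "distortion" ([k1, k2, p1, p2, k3] as OpenCV has them; the pictures are not rectified), "pose" (4x4, takes a point from camera to world coordinates). Camera axes: x right, y down, z forward; pixel columns grow to the right and rows downward; lengths in mm; the calibration is good to about 2 mm. A picture is of the moment at which its call begins. camera_model takes no time and is no camera call.
- robot.finish_job(): hands the job in; it is judged then, once.
The state is a dict: "clock": time; "q": joint angles; "joint_vel": joint speeds; "joint_efforts": joint torques, N m; "eef_pos": TCP position; "ee_rot": TCP orientation; "ft_force": force on the tool from outside, world axes, zero at the start; "torque": the same for the moment, N m; "opening": opening from 0.0 (shut) to 1.0 (fully open); "gripper_force": force on a finger pad.
Only numpy, scipy, OpenCV 4.12 (cv2) and the standard library are available. Lean on these libraries where they do the work, as an engineer would, in place of code of your own. Each camera call takes 0.05 s, during which the arm holds its last target. There are 200 camera calls.

TASK

On this bicycle shock-absorber bench, slide the blue spacer ring over the brass shaft that stands in the vise, all the way down onto the black shoulder, and let go of it. Then pick up the black air sleeve, lift it higher than the tips of the squeeze bottles, carry it over them, and hold it upright, steady and centred about one centimetre above the top of the shaft, never letting it touch the shaft or the vise. Finish while still holding the sleeve there, and leave the bottles and the aluminium clamp block standing where they are.

Things in the scene. Friction and masses are not known exactly. Their poses are not given: they have to be found in the camera images.
- spacer: Blue plastic ring, lying flat on the grey mat at the start: outside diameter 44 mm, bore 24 mm, 16 mm high, about 30 g. Origin at the centre of its underside, z along the bore, up.
- sleeve: Black air sleeve, an open tube standing upright on the grey mat at the start, with a steel and a red band round its lower part: outside diameter 50 mm, bore 32 mm, 70 mm high, about 160 g. Origin at the centre of its lower rim, z along the bore, up. It stays this way up.
- shoulder (a point): Centre of the flat black shoulder (38 mm across) on which the spacer must rest, at the foot of the exposed brass shaft, 85 mm above the bench. The vise jaws, 85 mm wide, end 15 mm lower. z up.
- shaft_top (a point): Centre of the top face of the fixed upright brass shaft: 20 mm across, 50 mm tall above the shoulder, its top 5 mm tapering to 14 mm across; 135 mm above the bench. z up.
- vise: Low steel vise, fixed to the bench, with the shaft clamped upright at its middle: 180 mm long (along x, with the screw and a 90 mm cross handle, which reaches 96 mm out, on the -x side), 85 mm wide, jaws 70 mm high. Origin on the bench straight below the shaft. It may stand left or right of the bottles.
- mat: Grey mat, fixed, 250 by 130 by 4 mm, on the other side of the bottles from the vise. Spacer and sleeve stand on it, one near each end of its long (x) axis, about 150 mm apart. Origin at the centre of its underside.
- bottle0: Squeeze bottle, red with white cap, loose: body 38 mm across, 110 mm tall to the tip of its nozzle, 90 g. Stands upright in a row of three between the mat and the vise. Origin at the centre of its underside, z up.
- bottle1: Squeeze bottle, amber with white cap, loose: body 38 mm across, 110 mm tall to the tip of its nozzle, 90 g. Stands upright in a row of three between the mat and the vise. Origin at the centre of its underside, z up.
- bottle2: Squeeze bottle, blue with black cap, loose: body 38 mm across, 110 mm tall to the tip of its nozzle, 90 g. Stands upright in a row of three between the mat and the vise. Origin at the centre of its underside, z up.
- clamp_block: Loose aluminium block with three holes, 35 by 100 by 28 mm (x, y, z), 250 g, beyond the bottles. Origin at the centre of its underside.
Mind the look-alikes: they are no part of the job. Of the things like the vise, leave any that is red or turquoise; of the rest the smaller one is meant.

How it is judged (in metres and radians):
On the way, in this order (a step that is already met when the one before it is completed fails the run):
1. the spacer lies on the shoulder, round the shaft, and is let go (horizontal distance between spacer and shoulder below 0.004 m and z of spacer in the frame of shoulder below 0.004 m and angle between spacer's own z axis and vertical below 0.12 rad and contact force between the fingers and spacer below 0.1 N), for 0.2 s.
2. the sleeve is held higher than the bottles, while still well away from the shaft (height (world z) of sleeve above 0.108 m and horizontal distance between sleeve and shaft_top above 0.2 m and contact force between the fingers and sleeve above 0.5 N), for 0.1 s.
At the end, for the whole second after the job is handed in: Spacer on the shoulder (within 4 mm), let go; sleeve held still by the fingers, rim 4 to 20 mm above the shaft top, axes within 6 mm, tilt under 0.1 rad, touching nothing else; bottles upright and, like the clamp block, moved under 30 mm (all of step 1 and z of sleeve in the frame of shaft_top between 0.004 and 0.02 m and horizontal distance between sleeve and shaft_top below 0.006 m and angle between sleeve's own z axis and vertical below 0.1 rad and contact force between the fingers and sleeve above 0.5 N and contact force between sleeve and vise below 0.05 N and contact force between sleeve and spacer below 0.05 N and linear speed of sleeve below 0.02 m/s and angle between each of bottle0, bottle1, bottle2's own z axis and vertical below 0.2 rad and distance of each of bottle0, bottle1, bottle2, clamp_block from where it was at the start of the episode below 0.03 m); the arm keeps its last pose, push and grip.
It fails at once if the sleeve touches the shaft or the vise (contact force between sleeve and vise above 0.5 N).
It fails at once if a bottle is knocked over or shoved away (over 30 mm) (angle between any of bottle0, bottle1, bottle2's own z axis and vertical above 0.6 rad or distance of any of bottle0, bottle1, bottle2 from where it was at the start of the episode above 0.03 m).
It fails at once if the clamp block is shoved away (over 30 mm) (distance of clamp_block from where it was at the start of the episode above 0.03 m).
It also fails if it takes over 70 s, if anything falls off the work surface, if the arm or the gripper's body presses on something with over 40 N, if the wrist force passes 120 N, or if a joint passes its speed limit or range.

## Working session

There is one attempt and no reset: what is moved stays moved. The work goes in short steps, Python scripts to look and compute and a shell command to move; the robot and the scene stay as the last step left them, time stands still between calls to the robot, and variables do not carry over. Pictures are saved under pics/ and viewed, at most 10 in all, crops included, and the job is handed in when it is done.

```bash
ls; mkdir -p pics; python3 - <<'E'
from bench import robot
import cv2,numpy as np
for n in("scene","top"):
    cv2.imwrite(f"pics/{n}0.png",robot.snapshot(n)[:,:,::-1])
    m=robot.camera_model(n);print(n,m["fovy"],m["cx"],m["cy"],m["distortion"],np.round(m["pose"],3).tolist())
s=robot.read_state();print({k:np.round(v,3) for k,v in s.items()})
E
```

```text
pics
scene 56.12477952566566 323.1477133758569 199.6374337418529 [0.01746814 0.         0.         0.         0.        ] [[0.091, 0.812, -0.577, 1020.756], [0.996, -0.07, 0.057, -144.348], [0.006, -0.58, -0.815, 856.627], [0.0, 0.0, 0.0, 1.0]]
top 50.9047710346427 320.7645382288415 206.80175954648465 [-0.04074706  0.          0.          0.          0.        ] [[0.024, -0.993, 0.116, 381.343], [-1.0, -0.024, -0.005, -94.618], [0.007, -0.115, -0.993, 1216.22], [0.0, 0.0, 0.0, 1.0]]
{'clock': np.float64(0.1), 'q': array([-1.162,  0.379,  1.735, -0.   ,  1.028, -0.033]), 'joint_vel': array([ 0.   , -0.001, -0.001, -0.001, -0.   , -0.   ]), 'joint_efforts': array([-5.0000e-03, -7.6504e+01, -4.3530e+01,  6.5000e-02,  4.0000e-02,
       -0.0000e+00]), 'eef_pos': array([ 299.138, -632.432,  184.254]), 'ee_rot': array([-3.064, -0.688,  0.   ]), 'ft_force': array([ 0.279, -0.641, -0.563]), 'torque': array([ 0.009, -0.02 , -0.002]), 'gripper_force': np.float64(0.0), 'opening': np.float64(1.0)}
```

View pics/scene0.png

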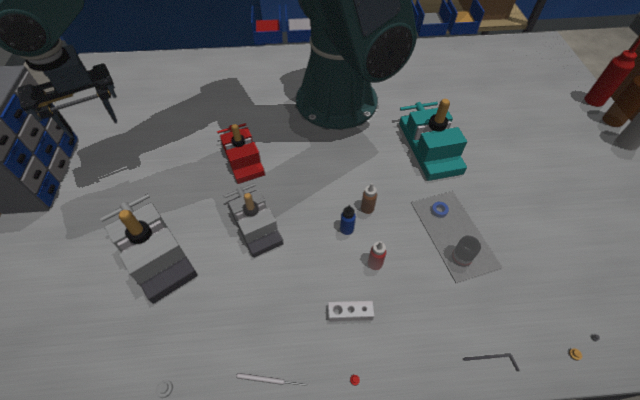

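View pics/top0.png

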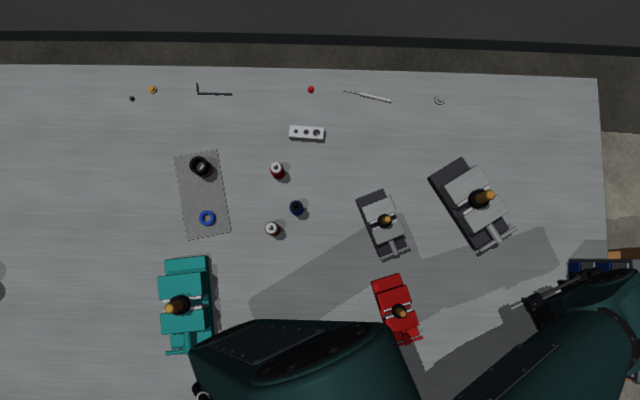

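Scene picture: the robot stands at the top. The mat is at about (456,235) with the blue ring at (440,209) and the sleeve at (467,250). The bottles are at (369,198), (347,219) and (377,254), and the clamp block is at (351,310). 

Top picture: ring (207,218), sleeve (200,167), bottles (277,170), (297,208), (272,229), clamp block (307,132).

What could be taken for the vise (scene px): red (240,150), turquoise (440,130), large steel (140,235), small steel (250,215). I choose the small steel one, at (385,220) in the top view. For the spacer, the blue bottle (347,219) and the washer (164,388) are not rings of the right kind, so the blue ring is the one on the mat.

```bash
cat > h.py <<'E'
from bench import robot
import cv2,numpy as np
def cam(n):
    m=robot.camera_model(n); f=200/np.tan(np.radians(m["fovy"]/2))
    return np.array([[f,0,m["cx"]],[0,f,m["cy"]],[0,0,1]]),np.array(m["distortion"],float),np.array(m["pose"])
def ray(n,p):
    K,d,T=cam(n); u=cv2.undistortPoints(np.array([[p]],float),K,d)[0,0]
    v=T[:3,:3]@[*u,1]; return T[:3,3],v/np.linalg.norm(v)
def plane(n,p,z):
    o,v=ray(n,p); return o+v*(z-o[2])/v[2]
def tri(ps,pt):
    (a,u),(b,v)=ray("scene",ps),ray("top",pt)
    s=np.linalg.lstsq(np.c_[u,-v],b-a,rcond=None)[0]; P,Q=a+u*s[0],b+v*s[1]
    return (P+Q)/2,np.linalg.norm(P-Q)
def proj(n,P):
    K,d,T=cam(n); R=T[:3,:3].T
    return cv2.projectPoints(np.array(P,float).reshape(-1,1,3),cv2.Rodrigues(R)[0],-R@T[:3,3],K,d)[0][:,0]
def blobs(img,lo,hi,box,amin=8):
    x0,y0,x1,y1=box; hsv=cv2.cvtColor(img,cv2.COLOR_RGB2HSV)[y0:y1,x0:x1]
    m=cv2.inRange(hsv,np.array(lo),np.array(hi))
    c,_=cv2.findContours(m,cv2.RETR_EXTERNAL,cv2.CHAIN_APPROX_NONE)
    return [k+[x0,y0] for k in sorted(c,key=cv2.contourArea,reverse=True) if len(k)>=amin]
E
python3 - <<'E'
from h import *
I={n:robot.snapshot(n) for n in("scene","top")}
def crop(n,cx,cy): return cv2.resize(I[n][cy-37:cy+38,cx-50:cx+50],(400,300),interpolation=cv2.INTER_CUBIC)
M=np.vstack([np.hstack([crop("scene",252,220),crop("scene",455,235)]),np.hstack([crop("top",385,222),crop("top",205,193)])])
cv2.imwrite("pics/crop1.png",M[:,:,::-1])
for name,n,lo,hi,box in [("ring","scene",(105,90,60),(130,255,255),(425,195,460,225)),("ring","top",(105,90,60),(130,255,255),(190,200,225,235)),
  ("brass","scene",(8,90,60),(28,255,255),(235,185,265,225)),("brass","top",(8,90,60),(28,255,255),(370,200,405,240)),
  ("sleeve","scene",(0,0,0),(180,255,75),(445,225,490,275)),("sleeve","top",(0,0,0),(180,255,60),(185,150,220,185))]:
    for k in blobs(I[n],lo,hi,box)[:2]: print(name,n,cv2.boundingRect(k),cv2.contourArea(k),np.round(cv2.fitEllipse(cv2.convexHull(k))[0],2),np.round(cv2.fitEllipse(cv2.convexHull(k))[1:][0],1))
E
```

```text
ring scene (433, 202, 16, 13) 140.5 [440.29 208.02] [12.4 15.9]
ring top (199, 210, 15, 16) 164.5 [206.32 217.6 ] [14.8 15.3]
brass scene (244, 193, 10, 17) 85.5 [248.64 200.88] [ 8.  18.5]
brass top (384, 216, 7, 7) 31.5 [386.85 218.78] [6.7 7.2]
sleeve scene (454, 236, 26, 26) 441.5 [466.81 248.63] [22.9 27.3]
sleeve scene (451, 253, 15, 13) 24.5 [459.94 258.04] [13.7 18.9]
sleeve top (189, 156, 29, 26) 429.0 [202.91 168.56] [19.1 31.9]
```

View pics/crop1.png

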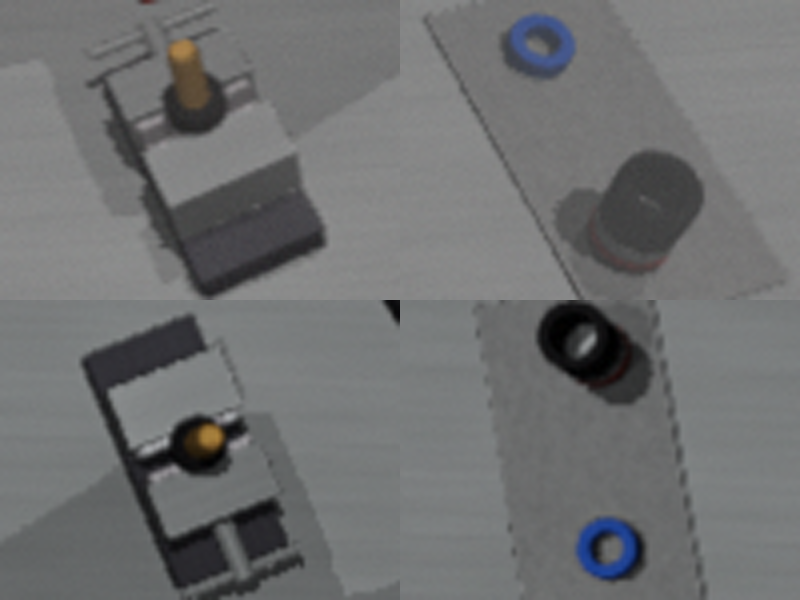

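The crop confirms the choice. The small steel vise has a brass shaft whose top is at about (247.5,195) in the scene view and (387.5,219) in the top view. The plain blue ring is at (440,208) and (206.5,218). The sleeve's upper rim is at about (469,245.5) and (200,167).

```bash
cat >> h.py <<'E'
from scipy.spatial.transform import Rotation as Rn
def go(P,yaw,ref=None):
    """rows entries to TCP P, tool down, tool x at yaw(deg) from world x"""
    s=robot.read_state(); R0=Rn.from_rotvec(s["ee_rot"])
    Rt=Rn.from_euler("z",yaw,degrees=True)*Rn.from_euler("x",180,degrees=True)
    t=(R0.inv()*Rt).as_rotvec(degrees=True); d=R0.inv().apply(np.array(P)-s["eef_pos"])/10
    print("turn",np.round(t,2),"shift cm",np.round(d,2))
E
python3 - <<'E'
from h import *
P=lambda *a:print(*[np.round(x,1) for x in a])
P(*tri((440.3,208.0),(206.3,217.6)));P(*tri((247.5,195.2),(387.5,219)));P(*tri((469,245.5),(200,167)))
print("planes ring",np.round([plane("scene",(440.3,208.0),12),plane("top",(206.3,217.6),12)],1).tolist())
print("shaft",np.round([plane("scene",(247.5,195.2),135),plane("top",(387.5,219),135)],1).tolist())
for nm,p in dict(b0=(277,169),b1=(272,228),b2=(297,208)).items(): print(nm,np.round(plane("top",p,100),0))
for nm,p in dict(clamp=(307,132),turq=(178,305),big=(480,198),red=(398,312)).items(): print(nm,np.round(plane("top",p,80),0))
s=robot.read_state();print(Rn.from_rotvec(s["ee_rot"]).as_matrix().round(2).tolist())
E
```

```text
[481.7 227.2  18.5] 0.6
[ 479.7 -272.4  133.6] 1.6
[620.9 244.4  60.7] 6.2
planes ring [[477.6, 230.4, 12.0], [482.2, 228.6, 12.0]]
shaft [[480.9, -271.4, 135.0], [479.6, -273.0, 135.0]]
b0 [611.  21. 100.]
b1 [451.  28. 100.]
b2 [506. -36. 100.]
clamp [722. -57.  80.]
turq [241. 274.  80.]
big [ 549. -538.   80.]
red [ 237. -312.   80.]
[[0.9, 0.43, -0.0], [0.43, -0.9, 0.0], [0.0, -0.0, -1.0]]
```

```bash
python3 - <<'E'
from h import *
go([299,-633,320],0);go([620,-200,320],0);go([600,150,320],0);go([481,228,180],0)
E
```

```text
turn [-0.04  0.   25.31] shift cm [ -0.04   0.02 -13.56]
turn [-0.04  0.   25.31] shift cm [ 47.49 -25.39 -13.54]
turn [-0.04  0.   25.31] shift cm [ 60.65 -57.89 -13.51]
turn [-0.04  0.   25.31] shift cm [ 53.23 -70.02   0.49]
```

```bash
python3 -m creep '[[[0,0,0,0,0,-7,1],[0,0,0,0,0,-13.5,1],[0,0,10,0,0,-13.5,1],[0,0,20,24,-12.5,-13.5,1],[0,0,25.3,47.5,-25.4,-13.5,1],[0,0,25.3,47.5,-25.4,-13.5,1],[0,0,25.3,47.5,-25.4,-13.5,1],[0,0,25.3,47.5,-25.4,-13.5,1],[0,0,25.3,47.5,-25.4,-13.5,1],[0,0,25.3,47.5,-25.4,-13.5,1],[0,0,25.3,60.6,-57.9,-13.5,1],[0,0,25.3,60.6,-57.9,-13.5,1],[0,0,25.3,60.6,-57.9,-13.5,1],[0,0,25.3,60.6,-57.9,-13.5,1],[0,0,25.3,60.6,-57.9,-13.5,1],[0,0,25.3,60.6,-57.9,-13.5,1],[0,0,25.3,60.6,-57.9,-13.5,1]]]' 20; python3 - <<'E'
from h import *
go([481,228,150],0)
E
```

```text
clock: 2.33
eef_pos: [599.3, 151.9, 319.9]
ee_rot: [-3.142, -0.001, -0.0]
ft_force: [0.4, -0.8, 0.1]
opening: 1.002
gripper_force: 0.0
turn [-0.   -0.01  0.03] shift cm [-11.83  -7.61  16.99]
```

```bash
python3 -m creep '[[[0,0,0,-6,-4,8,1],[0,0,0,-11.8,-7.6,14,1],[0,0,0,-11.8,-7.6,17,1],[0,0,0,-11.8,-7.6,20,1],[0,0,0,-11.8,-7.6,22,1],[0,0,0,-11.8,-7.6,22,1]]]' ; python3 - <<'E'
from h import *
I={n:robot.snapshot(n) for n in("scene","top")}
a=cv2.resize(I["scene"][150:280,380:510],(400,400)); b=cv2.resize(I["top"][150:280,140:270],(400,400))
cv2.imwrite("pics/g1.png",np.hstack([a,b])[:,:,::-1])
for n,box in(("scene",(425,195,460,225)),("top",(190,200,225,235))):
    k=blobs(I[n],(105,90,60),(130,255,255),box); print(n,[cv2.boundingRect(c) for c in k])
go([481,228,6],0)
E
```

```text
clock: 3.08
eef_pos: [480.4, 225.4, 98.6]
ee_rot: [3.14, 0.001, -0.004]
ft_force: [-0.3, 0.8, 0.4]
opening: 1.002
gripper_force: 0.0
scene [(432, 202, 17, 13)]
top [(199, 211, 6, 7)]
turn [-0.02 -0.05  0.  ] shift cm [-0.13 -0.21  9.47]
```

View pics/g1.png

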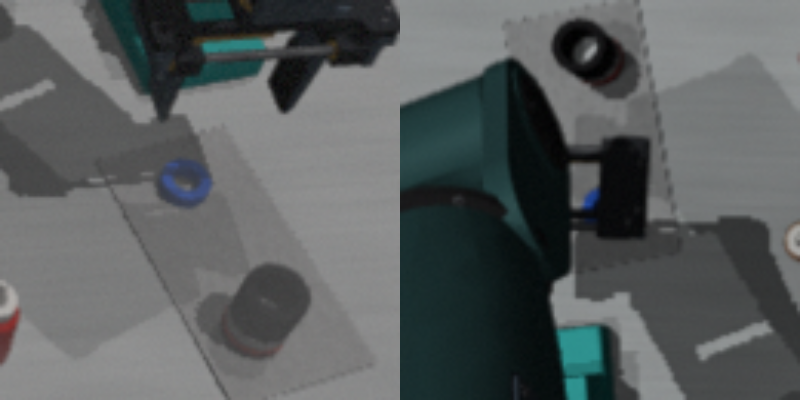

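The crop shows the fingers straddling the ring, at scene (440,209), with nothing in the way. The arm hides most of the ring in the top view. I'll go down and close.

```bash
python3 -m creep '[[[0,0,0,0,-0.2,3,1],[0,0,0,0,-0.2,6,1],[0,0,0,0,-0.2,8.5,1],[0,0,0,0,-0.2,9.3,1],[0,0,0,0,-0.2,9.3,1],[0,0,0,0,-0.2,9.3,0.4],[0,0,0,0,-0.2,9.3,0.4],[0,0,0,0,-0.2,9.3,0.4],[0,0,0,0,-0.2,9.3,0.3],[0,0,0,0,-0.2,9.3,0.3],[0,0,0,0,-0.2,9.3,0.3],[0,0,0,0,-0.2,9.3,0.3]]]' 20
```

```text
clock: 4.68
eef_pos: [481.5, 227.7, 6.8]
ee_rot: [3.142, 0.0, -0.0]
ft_force: [0.4, 0.3, 0.3]
opening: 0.303
gripper_force: 0.0
```

```bash
python3 - <<'E'
from h import *
I={n:robot.snapshot(n) for n in("scene","top")}
a=cv2.resize(I["scene"][140:270,380:510],(400,400)); b=cv2.resize(I["top"][150:280,140:270],(400,400))
cv2.imwrite("pics/g2.png",np.hstack([a,b])[:,:,::-1])
E
```

```text
(no output)
```

View pics/g2.png

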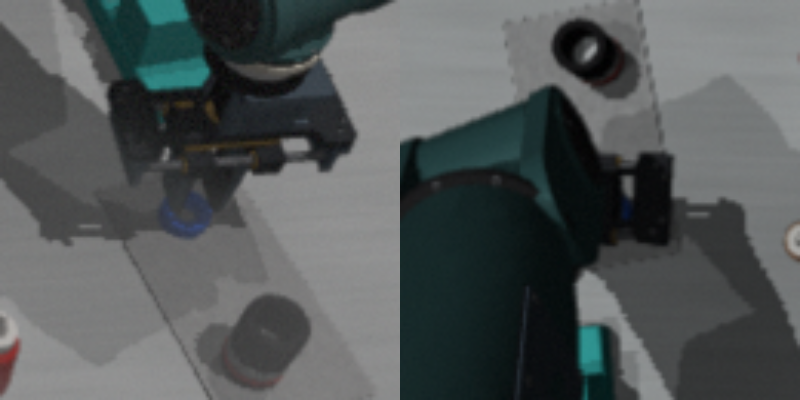

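The crop shows the closed fingers behind the ring, on its robot side. The ring is still flat at scene (440,210), so it slipped out in front of the pads. I'll check where the TCP projects against where the ring is now.

```bash
python3 - <<'E'
from h import *
s=robot.read_state();I=robot.snapshot("scene")
print("tcp px",proj("scene",[s["eef_pos"],s["eef_pos"]+[0,13,0],s["eef_pos"]+[0,-13,0]]).round(1))
for k in blobs(I,(105,80,40),(130,255,255),(420,190,465,235))[:2]:
    e=cv2.fitEllipse(cv2.convexHull(k));print(cv2.boundingRect(k),np.round(e[0],1),np.round(e[1],1),plane("scene",e[0],12).round(1))
cv2.imwrite("pics/g3.png",cv2.resize(I[180:230,405:475],(770,550),interpolation=cv2.INTER_CUBIC)[:,:,::-1])
E
```

```text
tcp px [[439.2 210.3]
 [443.9 210. ]
 [434.5 210.7]]
(433, 203, 16, 13) [440.4 208.8] [12.6 15.4] [480.3 230.   12. ]
```

View pics/g3.png

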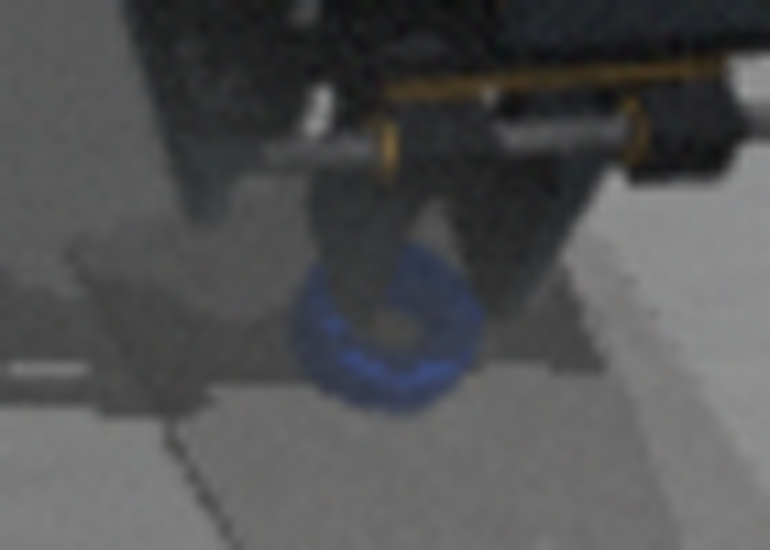

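```bash
python3 - <<'E'
from h import *
p=np.array([480.4,225.4,98.6])
for n in("scene","top"): print(n,proj(n,[p,p+[0,46,0],p-[0,46,0]]).round(1).tolist())
s0=np.array([299.1,-632.4,184.3]);u=np.array([.43,-.9,0])
print(proj("scene",[s0,s0+46*u,s0-46*u]).round(1).tolist())
# fit finger position from g1 tips, assuming z = reported
print(plane("scene",(452.8,187.1),98.6).round(1))
q=np.array([481.5,227.7,6.8]);print(plane("scene",(444.5,208),6.8).round(1), proj("scene",[q+[0,0,13],q+[0,13,0],q+[13,0,0]]).round(1).tolist())
E
python3 - <<'E'
import cv2,numpy as np
a=cv2.imread("pics/scene0.png")[60:140,10:130]; b=cv2.imread("pics/top0.png")[240:340,480:630]
cv2.imwrite("pics/s0c.png",np.hstack([cv2.resize(a,(400,267)),cv2.resize(b,(400,267))]))
E
```

```text
scene [[447.6, 189.8], [465.4, 188.6], [429.7, 191.1]]
top [[199.0, 215.4], [181.9, 215.0], [216.1, 215.8]]
[[99.1, 134.6], [79.3, 141.3], [118.2, 128.1]]
[473.1 241.   98.6]
[475.2 244.2   6.8] [[440.5, 207.6], [443.9, 210.0], [440.5, 214.3]]
```

View pics/s0c.png

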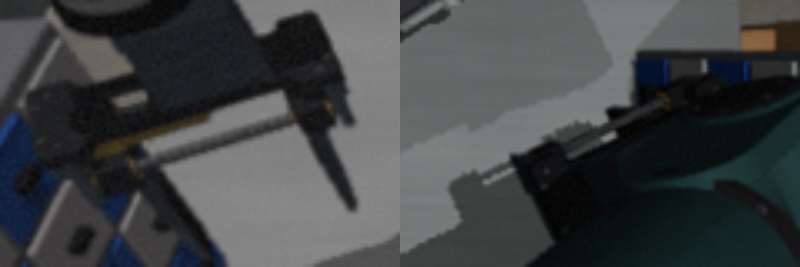

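In the picture, the left fingertip overlaps the bore and the right one is outside the ring. The fingers' midpoint, at about (444.5,208), is some 15 mm to +y of where the reported TCP projects, (439,210). So the reported TCP and the camera disagree. I'll lift, close the fingers, and find the tip from several poses.

```bash
cat > tip.py <<'E'
from h import *
import sys
s=robot.read_state();I=robot.snapshot("scene");np.save(sys.argv[1]+".npy",I)
p=proj("scene",[s["eef_pos"]])[0];x,y=p.round().astype(int)
print(s["eef_pos"].round(1).tolist(),s["q"].round(3).tolist(),"proj",p.round(1),"opening",round(float(s["opening"]),3))
E
python3 -m creep '[[[0,0,0,0,0,-5,0.3],[0,0,0,0,0,-10,0.2],[0,0,0,0,0,-15,0],[0,0,0,0,0,-15,0],[0,0,0,0,0,-15,0],[0,0,0,0,0,-15,0],[0,0,0,0,0,-15,0]]]' >/dev/null; python3 tip.py A
python3 -m creep '[[[0,0,0,5,5,-5,0],[0,0,0,10,10,-10,0],[0,0,0,14,14,-10,0],[0,0,0,14,18,-10,0],[0,0,0,14,18,-10,0],[0,0,0,14,18,-10,0],[0,0,0,14,18,-10,0],[0,0,0,14,18,-10,0]]]' >/dev/null; python3 tip.py B
python3 - <<'E'
import numpy as np,cv2
A,B=np.load("A.npy"),np.load("B.npy")
def c(I,p): x,y=p; return cv2.resize(I[y-30:y+30,x-40:x+40],(400,300),interpolation=cv2.INTER_CUBIC)
np.save("dummy.npy",0)
from sys import path; path.insert(0,".")
E
```

```text
[481.0, 227.4, 155.7] [0.398, 0.156, 2.088, 0.0, 0.9, 1.968] proj [455.1 175.7] opening 0.008
[621.1, 48.8, 256.6] [0.041, 0.183, 1.848, 0.0, 1.111, 1.61] proj [401.5 204.9] opening 0.003
```

```bash
python3 - <<'E'
import numpy as np,cv2
def c(f,p):
    x,y=p; return cv2.resize(np.load(f)[y-30:y+30,x-40:x+40],(400,300),interpolation=cv2.INTER_CUBIC)
I=np.load("B.npy")
cv2.imwrite("pics/tips.png",np.vstack([np.hstack([c("A.npy",(455,176)),c("B.npy",(401,205))]),np.hstack([c("A.npy",(455,140)),c("B.npy",(401,170))])])[:,:,::-1])
E
```

```text
(no output)
```

View pics/tips.png

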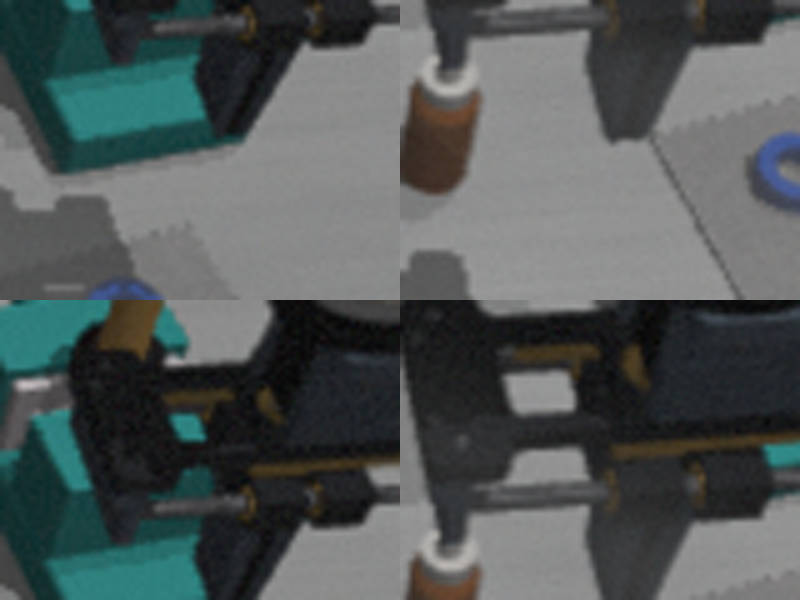

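The tips crop shows the closed fingertip at about (460,173) for pose A, where the TCP projects to (455,176), and at (406,202.6) for pose B, where it projects to (401.5,205). I'll solve for one constant offset.

```bash
python3 - <<'E'
from h import *
D=[("A",[481,227.4,155.7],(460,173)),("B",[621.1,48.8,256.6],(406.3,202.6)),("S0",[299.1,-632.4,184.3],(95,130.3))]
J=[];r=[]
for n,p,o in D:
    p=np.array(p);b=proj("scene",[p])[0];j=(proj("scene",[p+[10,0,0],p+[0,10,0],p+[0,0,10]])-b).T/10
    print(n,b.round(1),j.round(3).tolist(),(np.array(o)-b).round(1)); J.append(j);r.append(np.array(o)-b)
print(np.linalg.lstsq(np.vstack(J[:2]),np.hstack(r[:2]),rcond=None)[0],np.linalg.lstsq(np.vstack(J),np.hstack(r),rcond=None)[0])
# mat and block known sizes as check of the cameras: mat corners on z=4
T=robot.snapshot("top");S=robot.snapshot("scene")
# shadow-free check: bottle tips by caps seen in both
for nm,a,b in [("b0",(379,245),(277,166)),("b1",(371,188),(272,227)),("b2",(349,209),(297,206))]: print(nm,[np.round(x,1) for x in tri(a,b)])
E
```

```text
A [455.1 175.7] [[0.123, 0.407, 0.123], [0.324, -0.028, -0.265]] [ 4.9 -2.7]
B [401.5 204.9] [[0.11, 0.506, 0.092], [0.425, -0.037, -0.296]] [ 4.8 -2.3]
S0 [ 99.1 134.6] [[-0.102, 0.42, -0.198], [0.289, -0.023, -0.294]] [-4.1 -4.3]
[ 8.10662613  4.07657482 19.09177669] [ 9.76906014  2.99978268 22.23528912]
b0 [array([620.4,  23.2,  97.2]), np.float64(3.5)]
b1 [array([454.8,  31.7,  94.6]), np.float64(5.1)]
b2 [array([513.1, -32.8,  93.2]), np.float64(6.0)]
```

The three views agree: the fingertips are about 20 mm higher than the reported TCP and about 3 mm to +y. The fingers therefore closed above the ring without touching it. I'll go back and descend in small steps, watching the force.

```bash
python3 -m creep '[[[0,0,0,-5,-6,5,1],[0,0,0,-10,-12,10,1],[0,0,0,-14,-17.7,13,1],[0,0,0,-14,-17.7,18,1],[0,0,0,-14,-17.7,22,1],[0,0,0,-14,-17.7,24.5,1],[0,0,0,-14,-17.7,25.2,1],[0,0,0,-14,-17.7,25.7,1],[0,0,0,-14,-17.7,25.7,1],[0,0,0,-14,-17.7,25.7,1]]]' 20
python3 -m creep '[[[0,0,0,0,0,0.2,1],[0,0,0,0,0,0.4,1],[0,0,0,0,0,0.6,1],[0,0,0,0,0,0.8,1],[0,0,0,0,0,0.8,1]]]'
```

```text
clock: 8.15
eef_pos: [482.5, 224.8, 1.1]
ee_rot: [-3.141, 0.0, -0.003]
ft_force: [0.8, 0.4, 0.3]
opening: 1.002
gripper_force: 0.0
clock: 8.78
eef_pos: [481.4, 224.6, -8.4]
ee_rot: [3.141, 0.0, -0.001]
ft_force: [-0.3, 0.6, -0.6]
opening: 0.997
gripper_force: 0.0
```

```bash
python3 -m creep '[[[0,0,0,0,0,0.1,1],[0,0,0,0,0,0.2,1],[0,0,0,0,0,0.3,1],[0,0,0,0,0,0.3,1]]]'
python3 -m creep '[[[0,0,0,0,0,0,0.6],[0,0,0,0,0,0,0.6],[0,0,0,0,0,0,0.5],[0,0,0,0,0,0,0.4],[0,0,0,0,0,0,0.4],[0,0,0,0,0,0,0.4],[0,0,0,0,0,0,0.4]]]' 20
```

```text
clock: 9.28
eef_pos: [481.5, 224.6, -11.2]
ee_rot: [3.142, 0.0, -0.0]
ft_force: [-0.9, -0.4, -0.7]
opening: 0.999
gripper_force: 0.0
clock: 10.15
eef_pos: [481.5, 224.7, -11.2]
ee_rot: [-3.142, -0.0, 0.0]
ft_force: [0.2, 0.0, -0.3]
opening: 0.456
gripper_force: 20.0
```

```bash
python3 -m creep '[[[0,0,0,0,0,-1,0.4],[0,0,0,0,0,-4,0.4],[0,0,0,0,0,-8,0.4],[0,0,0,0,0,-13,0.4],[0,0,0,0,0,-18,0.4],[0,0,0,0,4,-18,0.4],[0,0,0,0,9,-18,0.4],[0,0,0,0,14,-18,0.4],[0,0,0,0,19,-18,0.4],[0,0,0,0,24,-18,0.4],[0,0,0,0,29,-18,0.4],[0,0,0,0,34,-18,0.4],[0,0,0,0,39,-18,0.4],[0,0,0,0,44,-18,0.4],[0,0,0,0,48,-18,0.4],[0,0,0,0,50,-18,0.4],[0,0,0,0,50,-18,0.4],[0,0,0,0,50,-18,0.4]]]'
python3 - <<'E'
from h import *
s=robot.read_state();print(s["eef_pos"].round(1))
I={n:robot.snapshot(n) for n in("scene","top")};np.save("C.npy",I["scene"]);np.save("Ct.npy",I["top"])
for n in I:
    p=proj(n,[s["eef_pos"]+[0,3,23]])[0].round().astype(int)
    print(n,p)
    for k in blobs(I[n],(100,80,30),(130,255,255),(p[0]-25,p[1]-25,p[0]+25,p[1]+25))[:3]:
        e=cv2.fitEllipse(cv2.convexHull(k));print(cv2.boundingRect(k),np.round(e[0],1),np.round(e[1],1))
E
```

```text
clock: 12.4
eef_pos: [481.5, -274.2, 168.8]
ee_rot: [-3.141, -0.001, 0.0]
ft_force: [-0.5, -0.5, -0.6]
opening: 0.456
gripper_force: 20.0
[ 481.5 -274.2  168.8]
scene [244 181]
(232, 172, 19, 18) [241.4 180.5] [18.3 19. ]
top [391 216]
```

```bash
python3 - <<'E'
import numpy as np,cv2
a=np.load("C.npy")[150:225,200:300];b=np.load("Ct.npy")[180:255,340:440]
cv2.imwrite("pics/hold.png",np.hstack([cv2.resize(x,(400,300),interpolation=cv2.INTER_CUBIC) for x in(a,b)])[:,:,::-1])
E
```

```text
(no output)
```

View pics/hold.png

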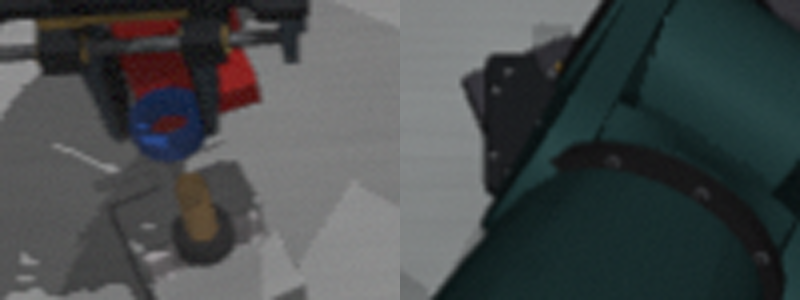

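The crop shows the ring held level between the fingers, centred at scene (241.4,180.5). The shaft tip below it is at about (247,195). The top view is hidden by the arm. Next I'll measure ring against shaft in the same camera.

```bash
cat > ring.py <<'E'
from h import *
s=robot.read_state();z=s["eef_pos"][2]+15.2
acc=[];br=[]
for _ in range(4):
    I=robot.snapshot("scene")
    p=proj("scene",[s["eef_pos"]+[0,3,23]])[0].round().astype(int)
    k=blobs(I,(100,80,30),(130,255,255),(p[0]-25,p[1]-25,p[0]+25,p[1]+25))[0]
    x,y,w,h=cv2.boundingRect(k);acc.append([x+(w-1)/2,y+(h-1)/2,w,h,*cv2.fitEllipse(cv2.convexHull(k))[0]])
    k=blobs(I,(8,80,40),(28,255,255),(235,186,265,225))
    if k:
        m=np.zeros(I.shape[:2],np.uint8);cv2.drawContours(m,k[:1],-1,1,-1)
        br.append([[r,*np.flatnonzero(m[r])[[0,-1]]] for r in range(190,212) if m[r].any()])
a=np.mean(acc,0);print("eef",s["eef_pos"].round(1),"ring",a.round(2),"at",plane("scene",a[:2],z+8).round(1),plane("scene",a[4:],z+8).round(1))
# expected silhouette centre for a level ring at that spot (outline of both rims)
def sil(c):
    t=np.linspace(0,2*np.pi,72);P=np.array([[c[0]+22*np.cos(u),c[1]+22*np.sin(u),c[2]+d] for d in(0,16) for u in t]);q=proj("scene",P)
    return np.r_[(q.min(0)+q.max(0))/2,np.ptp(q,axis=0)]
c=np.r_[plane("scene",a[:2],z+8)[:2],z];print("check",sil(c).round(2))
if br:print("brass rows",br[0])
print("shaft pred axis px (480,-272) z=135,110,85",proj("scene",[[480,-272,135],[480,-272,110],[480,-272,85]]).round(1).tolist())
E
python3 ring.py
```

```text
eef [ 481.7 -274.2  168.9] ring [240.88 180.75  19.25  18.5  241.28 180.62] at [ 481.8 -277.2  192.1] [ 481.5 -276.3  192.1]
check [240.77 180.83  21.    19.77]
brass rows [[194, np.int64(245), np.int64(249)], [195, np.int64(244), np.int64(250)], [196, np.int64(244), np.int64(250)], [197, np.int64(244), np.int64(251)], [198, np.int64(245), np.int64(251)], [199, np.int64(245), np.int64(251)], [200, np.int64(245), np.int64(252)], [201, np.int64(245), np.int64(252)], [202, np.int64(246), np.int64(253)], [203, np.int64(246), np.int64(253)], [204, np.int64(246), np.int64(253)], [205, np.int64(246), np.int64(253)], [206, np.int64(246), np.int64(254)], [207, np.int64(247), np.int64(253)], [208, np.int64(247), np.int64(253)], [209, np.int64(248), np.int64(252)]]
shaft pred axis px (480,-272) z=135,110,85 [[247.3, 194.9], [248.9, 201.0], [250.4, 206.8]]
```

```bash
python3 -m creep '[[[0,0,0,-0.15,-0.2,2,0.4],[0,0,0,-0.15,-0.2,3.6,0.4],[0,0,0,-0.15,-0.2,4,0.4],[0,0,0,-0.15,-0.2,4,0.4]]]' | head -2; python3 ring.py
```

```text
clock: 13.2
eef_pos: [480.2, -273.3, 128.8]
eef [ 480.2 -273.3  128.8] ring [244.25 190.5   18.5   18.   244.75 190.5 ] at [ 479.2 -276.3  152. ] [ 479.3 -275.2  152. ]
check [244.15 190.57  20.11  19.14]
brass rows [[199, np.int64(251), np.int64(251)], [200, np.int64(249), np.int64(251)], [201, np.int64(245), np.int64(252)], [202, np.int64(246), np.int64(252)], [203, np.int64(246), np.int64(252)], [204, np.int64(246), np.int64(252)], [205, np.int64(247), np.int64(253)], [206, np.int64(246), np.int64(253)], [207, np.int64(247), np.int64(253)], [208, np.int64(247), np.int64(252)], [209, np.int64(248), np.int64(252)]]
shaft pred axis px (480,-272) z=135,110,85 [[247.3, 194.9], [248.9, 201.0], [250.4, 206.8]]
```

```bash
python3 -m creep '[[[0,0,0,0,-0.15,0.3,0.4],[0,0,0,0,-0.15,0.6,0.4],[0,0,0,0,-0.15,0.9,0.4],[0,0,0,0,-0.15,1.1,0.4],[0,0,0,0,-0.15,1.2,0.4],[0,0,0,0,-0.15,1.3,0.4],[0,0,0,0,-0.15,1.3,0.4]]]' 8; python3 -m creep '[[[0,0,0,0,0,0.1,0.4],[0,0,0,0,0,0.2,0.4],[0,0,0,0,0,0.3,0.4],[0,0,0,0,0,0.3,0.4]]]'
```

```text
clock: 14.28
eef_pos: [480.1, -271.8, 115.8]
ee_rot: [-3.142, -0.0, -0.0]
ft_force: [-0.0, -0.1, 0.7]
opening: 0.469
gripper_force: 8.0
clock: 14.78
eef_pos: [480.1, -271.8, 112.8]
ee_rot: [-3.142, -0.0, 0.0]
ft_force: [0.6, 0.6, -0.9]
opening: 0.467
gripper_force: 8.0
```

```bash
python3 -m creep '[[[0,0,0,0,0,0.3,0.4],[0,0,0,0,0,0.6,0.4],[0,0,0,0,0,0.9,0.4],[0,0,0,0,0,1.2,0.4],[0,0,0,0,0,1.2,0.4]]]'; python3 -m creep '[[[0,0,0,0,0,0.4,0.4],[0,0,0,0,0,0.8,0.4],[0,0,0,0,0,1.2,0.4],[0,0,0,0,0,1.6,0.4],[0,0,0,0,0,2,0.4],[0,0,0,0,0,2.3,0.4],[0,0,0,0,0,2.3,0.4]]]'; python3 ring.py
```

```text
clock: 15.4
eef_pos: [480.0, -271.7, 100.6]
ee_rot: [-3.141, -0.0, 0.001]
ft_force: [-1.0, -0.6, 0.8]
opening: 0.469
gripper_force: 8.0
clock: 16.27
eef_pos: [480.0, -271.7, 77.6]
ee_rot: [-3.141, -0.0, 0.001]
ft_force: [-0.2, 0.6, -0.4]
opening: 0.468
gripper_force: 8.0
eef [ 480.  -271.7   77.6] ring [248.25 203.62  17.5   16.75 248.68 203.12] at [ 481.1 -274.9  100.8] [ 479.7 -273.9  100.8]
check [248.16 203.69  19.15  18.47]
brass rows [[193, np.int64(246), np.int64(248)], [194, np.int64(245), np.int64(249)], [195, np.int64(244), np.int64(250)], [196, np.int64(244), np.int64(250)], [197, np.int64(244), np.int64(250)], [198, np.int64(245), np.int64(251)], [199, np.int64(245), np.int64(251)], [200, np.int64(245), np.int64(251)], [201, np.int64(245), np.int64(251)], [202, np.int64(246), np.int64(252)], [203, np.int64(246), np.int64(252)], [204, np.int64(246), np.int64(251)]]
shaft pred axis px (480,-272) z=135,110,85 [[247.3, 194.9], [248.9, 201.0], [250.4, 206.8]]
```

```bash
python3 -m creep '[[[0,0,0,0,0,0.3,0.4],[0,0,0,0,0,0.5,0.4],[0,0,0,0,0,0.6,0.4],[0,0,0,0,0,0.7,0.4],[0,0,0,0,0,0.8,0.4],[0,0,0,0,0,0.8,0.4]]]'; python3 -m creep '[[[0,0,0,0,0,0.1,0.4],[0,0,0,0,0,0.1,0.4]]]'
```

```text
clock: 17.23
eef_pos: [480.2, -271.8, 69.9]
ee_rot: [-3.142, -0.0, -0.0]
ft_force: [-1.5, -0.3, 0.0]
opening: 0.465
gripper_force: 8.0
clock: 17.48
eef_pos: [480.4, -271.9, 69.2]
ee_rot: [3.142, 0.0, 0.0]
ft_force: [-2.2, 2.2, 6.8]
opening: 0.47
gripper_force: 8.0
```

```bash
python3 -m creep '[[[0,0,0,0,0,0.1,0.6],[0,0,0,0,0,0,0.8],[0,0,0,0,0,0,0.8],[0,0,0,0,0,0,0.8],[0,0,0,0,0,-3,0.8],[0,0,0,0,0,-8,0.9],[0,0,0,0,0,-13,1],[0,0,0,0,0,-20,1],[0,0,0,0,0,-20,1],[0,0,0,0,0,-20,1]]]'; python3 - <<'E'
from h import *
I=robot.snapshot("scene")
for n,lo,hi,box in [("blue",(100,80,30),(130,255,255),(225,190,275,225)),("sl",(0,0,0),(180,255,75),(445,225,490,275))]:
    for k in blobs(I,lo,hi,box)[:2]: print(n,cv2.boundingRect(k))
b=[]
t=np.linspace(0,2*np.pi,72)
q=proj("scene",np.array([[480+22*np.cos(u),-272.5+22*np.sin(u),d] for d in(85,101) for u in t]))
print("expected ring box at shoulder",q.min(0).round(1),q.max(0).round(1))
T=robot.snapshot("top");go([600,-100,300],0)
E
```

```text
clock: 18.73
eef_pos: [480.1, -271.8, 268.7]
ee_rot: [3.141, 0.0, 0.001]
ft_force: [-0.1, -0.6, -1.1]
opening: 1.002
gripper_force: 0.0
blue (241, 197, 18, 17)
sl (455, 236, 25, 26)
sl (452, 253, 12, 13)
expected ring box at shoulder [240.2 195.9] [259.2 214.2]
turn [-0.07  0.12  0.01] shift cm [ 12.06 -17.14  -3.29]
```

The ring's box, (241,197) 18x17, matches the box expected on the shoulder. Next I'll locate the sleeve from its silhouette in both views.

```bash
python3 - <<'E'
from h import *
t=np.linspace(0,2*np.pi,90)
def box(n,c,r,h):
    q=proj(n,np.array([[c[0]+r*np.cos(u),c[1]+r*np.sin(u),d] for d in h for u in t]));return np.r_[q.min(0),q.max(0)].round(1)
for c in [(620,244),(615,240),(610,236)]: print(c,"scene",box("scene",c,25,(4,74)),"top",box("top",c,25,(4,74)),"bore top",box("top",c,16,(74,)))
T=robot.snapshot("top")
for v in(30,40,50):
    for k in blobs(T,(0,0,0),(180,255,v),(180,145,225,190))[:1]: print(v,cv2.boundingRect(k))
print(cv2.cvtColor(T,cv2.COLOR_RGB2HSV)[167,184:222,2].tolist())
go([615,240,200],0)
E
```

```text
(620, 244) scene [450.  233.3 480.  265.1] top [188.7 157.1 212.9 179.4] bore top [191.9 160.3 203.4 171.6]
(615, 240) scene [447.9 231.6 477.7 263.4] top [190.  158.9 214.1 181.1] bore top [193.3 162.1 204.8 173.4]
(610, 236) scene [445.8 230.  475.3 261.7] top [191.4 160.7 215.4 182.8] bore top [194.6 163.9 206.1 175.2]
30 (190, 157, 23, 20)
40 (190, 157, 25, 21)
50 (190, 156, 26, 23)
[115, 118, 118, 119, 115, 87, 30, 17, 16, 8, 3, 9, 31, 51, 54, 77, 130, 155, 128, 75, 26, 16, 9, 5, 2, 4, 17, 27, 29, 41, 58, 84, 98, 103, 110, 94, 102, 137]
turn [-0.08  0.13  0.01] shift cm [ 13.58 -51.12   6.74]
```

```bash
python3 -m creep '[[[0,0,0,2,-5,0,1],[0,0,0,4,-11,0,1],[0,0,0,6,-17,0,1],[0,0,0,8,-23,0,1],[0,0,0,10,-29,0,1],[0,0,0,12,-35,0,1],[0,0,0,13,-41,0,1],[0,0,0,14.2,-47,3,1],[0,0,0,14.2,-51.6,7,1],[0,0,0,14.2,-51.6,12,1],[0,0,0,14.2,-51.6,15,1],[0,0,0,14.2,-51.6,15,1],[0,0,0,14.2,-51.6,15,1]]]'; python3 - <<'E'
from h import *
I=robot.snapshot("scene");cv2.imwrite("pics/sl.png",cv2.resize(I[190:280,400:520],(800,600),interpolation=cv2.INTER_CUBIC)[:,:,::-1]);go([622,244,10],0)
for k in blobs(I,(0,0,0),(180,255,75),(445,225,490,275))[:1]: print(cv2.boundingRect(k))
E
```

```text
clock: 20.5
eef_pos: [622.5, 244.2, 119.5]
ee_rot: [-3.141, -0.0, -0.001]
ft_force: [0.2, 0.1, 0.4]
opening: 1.0
gripper_force: 0.0
turn [-0.03 -0.08 -0.  ] shift cm [-0.1   0.03 11.01]
(451, 236, 30, 30)
```

```bash
python3 -m creep '[[[0,0,0,0,0,3,1],[0,0,0,0,0,5,1],[0,0,0,0,0,6,1],[0,0,0,0,0,7,1],[0,0,0,0,0,8,1],[0,0,0,0,0,9,1],[0,0,0,0,0,10,1],[0,0,0,0,0,11,1],[0,0,0,0,0,11,1]]]' 25; python3 -m creep '[[[0,0,0,0,0,0,0.7],[0,0,0,0,0,0,0.6],[0,0,0,0,0,0,0.5],[0,0,0,0,0,0,0.4],[0,0,0,0,0,0,0.4],[0,0,0,0,0,0,0.4]]]' 25
```

```text
clock: 21.68
eef_pos: [621.5, 244.0, 7.9]
ee_rot: [3.141, 0.0, -0.002]
ft_force: [0.2, -0.5, 1.1]
opening: 0.997
gripper_force: 0.0
clock: 22.42
eef_pos: [622.2, 244.3, 9.0]
ee_rot: [-3.141, -0.0, -0.0]
ft_force: [-0.5, 1.4, 2.4]
opening: 0.55
gripper_force: 25.0
```

```bash
python3 -m creep '[[[0,0,0,0,0,-1,0.4],[0,0,0,0,0,-3,0.4],[0,0,0,0,0,-6,0.4],[0,0,0,0,0,-10,0.4],[0,0,0,0,0,-14,0.4],[0,0,0,0,0,-17,0.4],[0,0,0,0,0,-18,0.4],[0,0,0,0,0,-18,0.4],[0,0,0,0,0,-18,0.4]]]' 35; python3 -m creep '[[[0,0,0,-1,2,0,0.4],[0,0,0,-2,5,0,0.4],[0,0,0,-3.5,9,0,0.4],[0,0,0,-5,13,0,0.4],[0,0,0,-6.5,17,0,0.4],[0,0,0,-8,21,0,0.4],[0,0,0,-9.5,25,0,0.4],[0,0,0,-11,29,0,0.4],[0,0,0,-12.5,33,0,0.4],[0,0,0,-13.5,37,0,0.4],[0,0,0,-13.7,40,0,0.4],[0,0,0,-14,42,0,0.4],[0,0,0,-14,42,0,0.4],[0,0,0,-14,42,0,0.4]]]'
python3 - <<'E'
from h import *
go([480,-271.8,189],0)
E
```

```text
clock: 23.55
eef_pos: [621.3, 243.9, 187.5]
ee_rot: [3.141, 0.0, -0.003]
ft_force: [0.6, -0.5, -1.8]
opening: 0.549
gripper_force: 35.0
clock: 25.3
eef_pos: [481.4, -175.4, 188.4]
ee_rot: [-3.141, 0.0, 0.001]
ft_force: [-0.5, 0.1, -2.1]
opening: 0.551
gripper_force: 35.0
turn [-0.02  0.05 -0.  ] shift cm [-0.14  9.64 -0.07]
```

Still 96 mm away from the shaft. I'll move over it at full height, with the lower rim at about 184 mm, and measure the sleeve from the scene camera.

```bash
python3 -m creep '[[[0,0,0,-0.1,3,0,0.4],[0,0,0,-0.1,6,0,0.4],[0,0,0,-0.1,8.5,0,0.4],[0,0,0,-0.1,9.6,0,0.4],[0,0,0,-0.1,9.6,0,0.4],[0,0,0,-0.1,9.6,0,0.4]]]'; python3 - <<'E'
from h import *
s=robot.read_state();e=s["eef_pos"];print(e.round(1))
I=robot.snapshot("scene");np.save("D.npy",I)
t=np.linspace(0,2*np.pi,90)
for z in (e[2]-5,e[2]+65):
    q=proj("scene",np.array([[480+25*np.cos(u),-272.8+25*np.sin(u),z] for u in t]));print("rim",z.round(1),q.min(0).round(1),q.max(0).round(1))
cv2.imwrite("pics/over.png",cv2.resize(I[140:230,190:310],(800,600),interpolation=cv2.INTER_CUBIC)[:,:,::-1])
E
```

```text
clock: 26.05
eef_pos: [481.1, -270.9, 188.7]
ee_rot: [-3.141, -0.001, 0.0]
ft_force: [0.2, -0.2, -2.1]
opening: 0.549
gripper_force: 35.0
[ 481.1 -270.9  188.7]
rim 183.7 [232.3 173.8] [254.6 191.1]
rim 253.7 [226.  153.1] [249.8 171. ]
```

View pics/over.png

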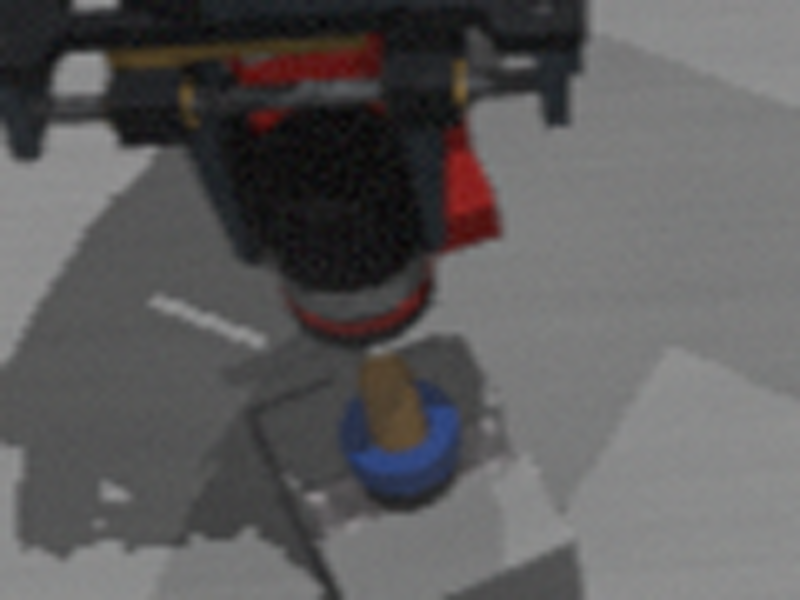

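The last picture shows the blue ring seated on the shoulder with the brass through it. The sleeve is upright above it, with its lower rim spanning columns 232.5–255 and bottom row 191.3. A sleeve exactly centred would give 232.3–254.6 and 191.1, so it is centred within about 1 mm. I'll lower it slowly by 37.5 mm.

```bash
python3 -m creep '[[[0,0,0,-0.05,0.05,0.5,0.4],[0,0,0,-0.05,0.05,1.2,0.4],[0,0,0,-0.05,0.05,2,0.4],[0,0,0,-0.05,0.05,2.6,0.4],[0,0,0,-0.05,0.05,3.1,0.4],[0,0,0,-0.05,0.05,3.5,0.4],[0,0,0,-0.05,0.05,3.7,0.4],[0,0,0,-0.05,0.05,3.75,0.4],[0,0,0,-0.05,0.05,3.75,0.4],[0,0,0,-0.05,0.05,3.75,0.4],[0,0,0,-0.05,0.05,3.75,0.4]]]'; python3 - <<'E'
from h import *
s=robot.read_state();e=s["eef_pos"];I=robot.snapshot("scene")
t=np.linspace(0,2*np.pi,90);q=proj("scene",np.array([[480+25*np.cos(u),-272.8+25*np.sin(u),e[2]-5] for u in t]))
print("expected rim",q.min(0).round(1),q.max(0).round(1))
for lo,hi in [((0,90,30),(6,255,255)),((172,90,30),(180,255,255))]:
    for k in blobs(I,lo,hi,(225,180,270,215),4)[:2]: print("red",cv2.boundingRect(k))
for k in blobs(I,(100,80,30),(130,255,255),(225,190,275,225))[:2]: print("blue",cv2.boundingRect(k))
# bottles / block unchanged vs first picture
A=cv2.imread("pics/scene0.png")[:,:,::-1]
for n,(x0,y0,x1,y1) in dict(b0=(366,238,390,272),b1=(358,182,382,216),b2=(337,203,360,238),blk=(322,296,380,326)).items():
    d=cv2.absdiff(A[y0:y1,x0:x1],I[y0:y1,x0:x1]).max(2);print(n,"changed share",(d>60).mean().round(3))
E
```

```text
clock: 27.48
eef_pos: [480.7, -272.4, 151.5]
ee_rot: [3.141, 0.0, 0.0]
ft_force: [-0.5, 0.4, -2.6]
opening: 0.547
gripper_force: 35.0
expected rim [235.4 183.7] [256.8 200.7]
red (236, 194, 19, 6)
red (244, 198, 3, 1)
blue (241, 198, 18, 16)
b0 changed share 0.0
b1 changed share 0.0
b2 changed share 0.0
blk changed share 0.0
```

```bash
python3 -c "
from bench import robot
print(robot.finish_job())"
```

```text
the job is handed in; nothing more can be done
None
```

I handed the job in at about 27.5 s with the blue ring let go on the shoulder and the sleeve held about 11 mm above the shaft top, within about 2 mm of centre by the camera; the bottles and clamp block showed no change, but no verdict came back.

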